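# Seat the spool on its pin and square the block in the corner

### The arm

A 6-joint arm with a two-finger parallel gripper is mounted at the origin on the work surface. World frame = base frame: x ahead of the robot, y to its left, z up, the work surface at z = 0. Lengths are in m, angles in rad, forces in N, time in s.
With the tool pointing down it reaches from about 0.35 to 0.875 m from the base axis. Payload 4.2 kg.
Tool frame: the origin (TCP) lies between the finger pads, 19 mm behind the fingertips; this is the grasp point; x points along the fingers, y is the direction in which the jaws open and shut, and the axes are right-handed (so a half turn about x gives the same grasp; the last joint's range is limited). The gripper opens to 85 mm and grips with 20 to 120 N. Pads are 22 mm wide; open, the fingers measure 114 mm over their backs; the gripper's body (76 mm by 85 mm) begins 54 mm behind the grasp point. The pads swing forward as they close: fully open they stand 13 mm farther back than shut.
Start: joints at [-1.005, 0.385, 0.008, 0, -1.194, -0.259], TCP at [0.189, -0.596, 0.25] pointing down, gripper open.
Joint ranges: [-3.14, 3.14], [-1.21, 2.06], [-1.07, 1.41], [-3.16, 2.05], [-2.99, -0.16], [-3.1, 3.1]. Speed limits (rad/s): [2.79, 2.79, 3.14, 3.14, 3.14, 3.14].

### API

Orientations are given as a unit quaternion [w, x, y, z].
In Python, from rig import arm gives the robot as it stands.
- The arm moves only by the tool drive_tool, never from a script. Its argument "steps" is a list that holds one entry, the list of rows, each a list of 5 numbers: the opening in per cent of the stroke, from 0 (shut) to 100 (fully open), then the shift along the world's x, y, z in cm, then the turn about the world's z in degrees. In form: [[[hand, tx, ty, tz, twist], ...]]. A call has 1 to 12 rows; each row shifts and turns the pose as measured when the row begins; what a row does not reach is not made up. A row lasts 1/10 s, in which the tool goes at most 50 mm and 8.59 degrees, less where a joint would pass 70% of its speed; a pose out of reach is approached as far as the arm can. A call is refused whole if a number of a shift passes 5 or a number of a turn 8.59, either way. A call with a gripper value outside its range is refused whole. The fingers move at their own pace and stop on an object; the grip force is fixed at half the most. Time passes only in rows, so rows that do not move let the fingers close. It gives the time, the measured TCP pose, the force and the opening at its end, in the units of the state.
- arm.get_state(): the state, without advancing time (a new reading comes with each control period).
- arm.snapshot(name): name is "scene" or "top"; returns a dict with "color" (420x560x3 uint8, blue, green, red), "fx", "fy", "cx", "cy" (pixels), "distortion" ([k1, k2, p1, p2, k3] as OpenCV has them; the pictures are not rectified), "eye" and "rotation" of the camera in the world. Camera axes: x right, y down, z forward; pixel columns grow to the right and rows downward; lengths in m; the calibration is good to about 2 mm. A picture is of the moment at which its call begins. There is no depth.
- arm.sign_off(): hands the job in, once; it reports no verdict.
The state is a dict: "time": time; "joint_pos": joint angles; "joint_vel": joint speeds; "effort": joint torques, N m; "tool_pos": TCP position; "ee_rot": TCP orientation; "ft_force": force on the tool from outside, world axes, zero at the start; "torque": the same for the moment, N m; "width": finger opening in m.
Only numpy, scipy, OpenCV 4.12 (cv2) and the standard library are available. Lean on these libraries where they do the work, as an engineer would, in place of code of your own. Each camera call takes 0.05 s, during which the arm holds its last target. There are 200 camera calls.

### The job

Fit the white two-flanged spool over the upright pin of the aluminium block so that it sits right down on the block, then push the block, with the spool on it, into the inside corner of the two steel fences until it is flat on the bench and flush against both. Finish while still holding it there, pressing it firmly against both fences at once with the gripper; do not let go. Leave the other things on the bench where they are.

Things in the scene. Friction and masses are not known exactly. Their poses are not given: they have to be found in the camera images.
- corner: Squaring corner fixed to the bench: two steel fences at a right angle, at any heading. Origin: the inside corner at bench height, where the inner faces meet; z up. The inner face of fence a is the plane x = 0, of fence b the plane y = 0; the block belongs at negative x and negative y, so a push along (+x, +y) of this frame presses it home.
- fence_a: Steel fence, 24 mm thick, 28 mm high, reaching along y of the corner frame from -150 to -4 mm, with its inner face at x = 0. Same origin and axes as corner.
- fence_b: Steel fence, 24 mm thick, 28 mm high, reaching along x of the corner frame from -130 to -4 mm, with its inner face at y = 0. Same origin and axes as corner.
- block: Loose smooth aluminium block (friction 0.25 on the fences), 80 x 80 x 30 mm high, 0.55 kg, with a 14 mm steel pin upright in its middle, 36 mm tall, tip tapered. Origin: centre of underside; z up, x and y square to its sides. Slides on the bench under 2 to 5 N. Pushed by the pin it may tip; pushed low on its outer sides it stays flat. At home its origin is 40 mm from both inner faces.
- spool: Loose white plastic spool standing on end, 30 mm tall, two flanges 50 mm across and 8 mm thick, hub 34 mm across, through bore 17 mm, 70 g; both ends alike. Origin: centre of the underside, z up. Seated, its origin is 30 mm above the block's and the pin turns freely in it. Gripped across the flanges with the TCP 24 mm above its origin, the fingertips clear the block's top.
- collar: Bystander: low white ring, 48 mm across, 26 mm bore, 16 mm high. Origin: centre of the underside.
- stopper: Bystander: solid white tapered stopper, 48 mm across the top, 34 mm high, no bore. Origin: centre of the underside.
- beaker: Bystander: empty glass cup, 68 mm across, 85 mm high. Origin: centre of the underside.
- wrench: Bystander: wrench lying on the bench to the right of the spool. Origin on its underside.
- jar: Bystander: closed amber glass jar, 60 mm across, 80 mm high. Origin: centre of the underside.
There are look-alikes about, which are no part of the job. What is shaped like the block but blue or red is not meant.

How it is judged:
On the way, in this order (a step that is already met when the one before it is completed fails the run):
1. the spool is down on the block's pin (horizontal distance between spool and block below 0.004 m and z of spool in the frame of block between 0.026 and 0.034 m and angle between spool's own z axis and vertical below 0.1 rad), for 0.2 s.
2. the block, with the spool on it, is flush in the corner and pressed against both fences (all of step 1 and x of block in the frame of corner between -0.0425 and -0.035 m and y of block in the frame of corner between -0.0425 and -0.035 m and (angle between the x axis of block and the x axis of corner, either way round below 0.05 rad or angle between the x axis of block and the y axis of corner, either way round below 0.05 rad) and angle between block's own z axis and vertical below 0.05 rad and height (world z) of block below 0.004 m and contact force between block and fence_a above 1 N and contact force between block and fence_b above 1 N), for 0.2 s.
At the end, for the whole second after the job is handed in: Spool within 4 mm of fully seated and of the pin axis. Block flat on the bench, at rest, within 2.5 mm of both fences and square to them within 0.05 rad, pressing each with over 1 N, the fingers still touching spool or block with over 1 N (all of step 2 and (contact force between the fingers and block above 1 N or contact force between the fingers and spool above 1 N) and linear speed of block below 0.02 m/s); the arm keeps its last pose, push and grip.
It fails at once if another thing on the bench is moved by more than 30 mm (distance of any of collar, stopper, beaker, wrench, jar from where it was at the start of the episode above 0.03 m).
It also fails if it takes over 72 s, if anything falls off the work surface, if the arm or the gripper's body presses on something with over 40 N, if the wrist force passes 120 N, or if a joint passes its speed limit or range.

## Working session

There is one attempt and no reset: what is moved stays moved. The work goes in short steps, Python scripts to look and compute and a tool call to move; the robot and the scene stay as the last step left them, time stands still between calls to the robot, and variables do not carry over. Pictures are saved under pics/ and viewed, about 8 in all and at most 12, crops included, and the job is handed in when it is done.

Besides the shell and the picture viewer there is one more tool, called in YAML: its name, and indented under it one key for each argument. drive_tool: Moves the arm, as the interface text tells. Its arguments: {"type":"object","properties":{"steps":{"type":"array"}},"required":["steps"]}

```bash
mkdir -p pics; cat > h.py <<'E'
import numpy as np, cv2
from rig import arm
def snap(n,f=None):
    s=arm.snapshot(n)
    if f: cv2.imwrite('pics/'+f,s['color'])
    return s
def ray(s,uv):
    K=np.array([[s['fx'],0,s['cx']],[0,s['fy'],s['cy']],[0,0,1.]])
    p=cv2.undistortPoints(np.array(uv,float).reshape(-1,1,2),K,np.array(s['distortion'],float))[:,0]
    d=np.c_[p,np.ones(len(p))]@np.array(s['rotation']).T
    return np.array(s['eye']),d
def at(s,uv,z):
    e,d=ray(s,uv); return e+d*((z-e[2])/d[:,2])[:,None]
def proj(s,P):
    K=np.array([[s['fx'],0,s['cx']],[0,s['fy'],s['cy']],[0,0,1.]])
    R=np.array(s['rotation']).T
    return cv2.projectPoints(np.array(P,float).reshape(-1,1,3),cv2.Rodrigues(R)[0],-R@np.array(s['eye']),K,np.array(s['distortion'],float))[0][:,0]
def crop(c,x0,y0,x1,y1,k,f): cv2.imwrite('pics/'+f,cv2.resize(c[y0:y1,x0:x1],None,fx=k,fy=k,interpolation=cv2.INTER_CUBIC))
E
python3 - <<'E'
from h import *
a=snap('scene');b=snap('top')
cv2.imwrite('pics/scene0.png',a['color']);cv2.imwrite('pics/top0.png',b['color'])
for s in(a,b): print(s['eye'],np.round(s['rotation'],3).tolist(),s['fx'],s['distortion'])
print(arm.get_state())
E
```

```text
[ 0.95637128 -0.5320447   0.83848915] [-0.352, 0.891, 0.264, -0.109] 417.32745725034044 [-0.05557106  0.          0.          0.          0.        ]
[0.37875569 0.09755788 1.02176157] [-0.049, 0.715, -0.694, 0.068] 409.54654839343385 [-0.11977458  0.          0.          0.          0.        ]
{'time': 0.1, 'joint_pos': array([-1.00538093e+00,  3.85466478e-01,  6.80457566e-03, -4.39998678e-04,
       -1.19400289e+00, -2.58599006e-01]), 'joint_vel': array([-0.00113255, -0.00050343,  0.00198029,  0.00107849,  0.00015948,
       -0.00242263]), 'effort': array([ 4.70056202e-04, -3.93320346e+01,  1.88928008e+01,  4.19798791e+00,
       -2.63534959e-03,  1.13063871e-05]), 'tool_pos': array([ 0.18864651, -0.59535728,  0.24905463]), 'ee_rot': array([ 0.69867894, -0.10733102,  0.69894302,  0.10865747]), 'ft_force': array([0.32680646, 0.17597601, 0.09555023]), 'torque': array([0.02712356, 0.03505765, 0.01967475]), 'width': 0.08542602576185553}
```

View pics/scene0.png

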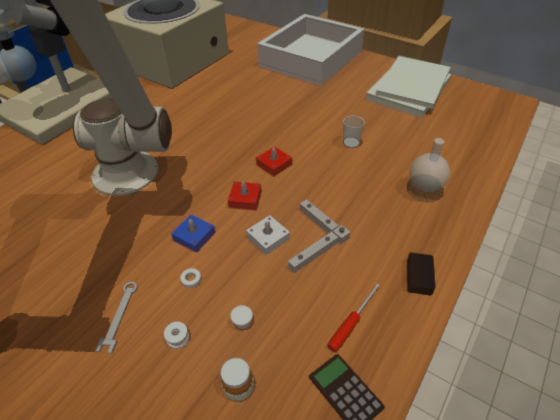

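View pics/top0.png

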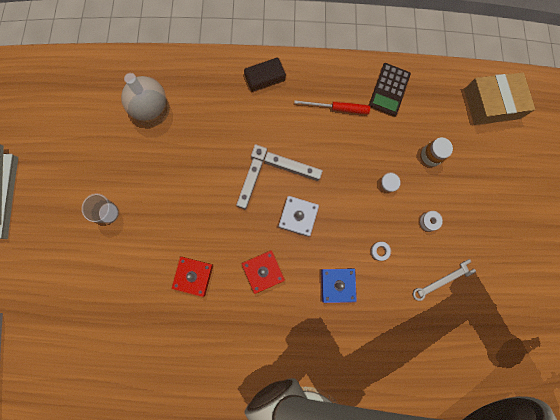

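Scene view: robot base on the left. White round candidates are the spool (176,334; flange and small bore), collar (190,278; wide bore), stopper (241,317; no bore) and white-lidded jar (236,375). Block candidates are aluminium (268,234), blue (193,232), and red (244,195) and (274,160). The corner is at about (340,232).
Top view: spool (432,221), collar (381,251), stopper (390,183), jar (438,150), block (299,216), and corner at about (258,152) with fences running to (320,173) and (243,206). I choose the small-bore two-flanged piece and the silver block, and check both in a crop.

```bash
cat > fix.py <<'E'
t=open('h.py').read()
t=t.replace("    return s\ndef ray","    s['rotation']=Rotation.from_quat(s['rotation'],scalar_first=True).as_matrix()\n    return s\ndef ray",1).replace("import numpy as np, cv2","import numpy as np, cv2\nfrom scipy.spatial.transform import Rotation")
open('h.py','w').write(t)
E
python3 fix.py; python3 - <<'E'
from h import *
a=snap('scene');b=snap('top')
for n,u,v,z in[('spool',(176,331),(432,220),.03),('collar',(190,277),(381,251),.016),('stopper',(241,313),(390,182),.034),('pin',(268,222),(299,215),.06),('jar',(236,370),(441,148),.08)]:
    print(n,at(a,[u],z).round(4),at(b,[v],z).round(4))
c=cv2.resize(b['color'][130:260,225:345],(600,650)[0:2],interpolation=cv2.INTER_CUBIC)
l=cv2.resize(b['color'][130:250,225:335],None,fx=4,fy=4,interpolation=cv2.INTER_CUBIC)
r=cv2.resize(b['color'][165:270,365:450],(388,480),interpolation=cv2.INTER_CUBIC)
r=cv2.resize(b['color'][160:280,365:455],None,fx=4,fy=4,interpolation=cv2.INTER_CUBIC)
cv2.imwrite('pics/crop1.png',np.hstack([l,r]))
E
```

```text
spool [[ 0.5231 -0.3112  0.03  ]] [[ 0.5213 -0.3157  0.03  ]]
collar [[ 0.4457 -0.1846  0.016 ]] [[ 0.4416 -0.1872  0.016 ]]
stopper [[ 0.6144 -0.2023  0.034 ]] [[ 0.614  -0.2074  0.034 ]]
pin [[0.5251 0.0298 0.06  ]] [[0.5192 0.0227 0.06  ]]
jar [[ 0.6991 -0.322   0.08  ]] [[ 0.6946 -0.3257  0.08  ]]
```

View pics/crop1.png

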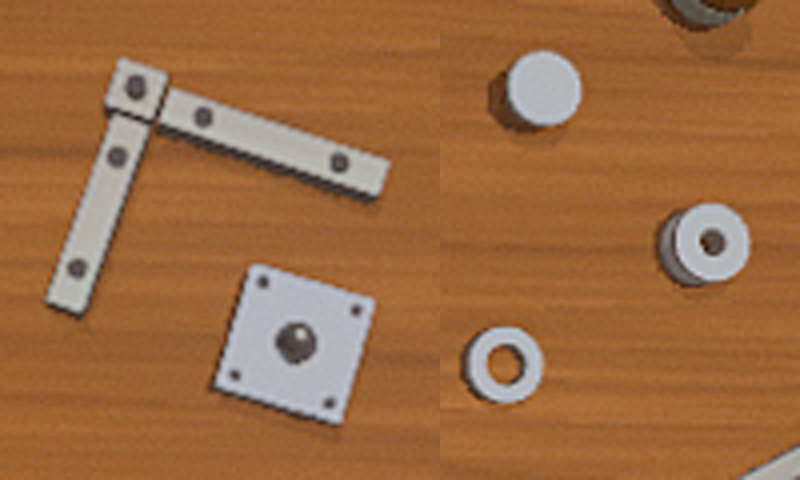

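The crop confirms it: the spool is at top px ≈ (433,220), with a second flange visible and a small bore. The collar is a thin ring and the stopper has no hole. The silver block has corners at about (288,196), (319,204), (310,236) and (279,227). The longer fence (a) runs right and fence b runs down.

```bash
python3 - <<'E'
from h import *
a=snap('scene');b=snap('top')
def m(c,ox=0,o=(225,130)): return [( (x-ox)/4-.375+o[0], y/4-.375+o[1]) for x,y in c]
B=at(b,m([(252,265),(375,297),(340,424),(217,388)]),.03)[:,:2]
print('block',B.mean(0),[np.degrees(np.arctan2(*(B[i-1]-B[i])[::-1])).round(1) for i in range(4)],[np.linalg.norm(B[i]-B[i-1]).round(4) for i in range(4)])
Fa=at(b,m([(160,123),(376,188)]),.028)[:,:2]; Fb=at(b,m([(148,122),(85,310)]),.028)[:,:2]
da=Fa[1]-Fa[0]; db=Fb[1]-Fb[0]
t=np.linalg.solve(np.c_[da,-db],Fb[0]-Fa[0]); C=Fa[0]+t[0]*da
print('corner',C,'yaw from a (y axis=-da)',np.degrees(np.arctan2(*(-da)[::-1]))-90,'from b',np.degrees(np.arctan2(*(-db)[::-1])),np.linalg.norm(da),np.linalg.norm(db))
print('spool top',at(b,m([(712,242)],440,(365,160)),.03), 'pin',at(b,m([(297,341)]),.063))
R=Rotation.from_quat(arm.get_state()['ee_rot'],scalar_first=True).as_matrix();print(R.round(3))
# white blob centres in scene
g=cv2.resize(a['color'][310:355,155:200],None,fx=8,fy=8,interpolation=cv2.INTER_CUBIC)
h=cv2.resize(a['color'][205:260,235:300],None,fx=8,fy=8,interpolation=cv2.INTER_CUBIC)
o=np.zeros((440,520+360,3),np.uint8);o[:360,:360]=g;o[:440,360:]=h
cv2.imwrite('pics/crop2.png',o[:, :800])
E
```

```text
block [0.52252222 0.02119386] [np.float64(165.8), np.float64(77.1), np.float64(-14.5), np.float64(-104.6)] [np.float64(0.0794), np.float64(0.0784), np.float64(0.0818), np.float64(0.078)]
corner [0.66134951 0.11632113] yaw from a (y axis=-da) -15.19859877263552 from b -15.945163362562392 0.14131400897285437 0.1254849846412605
spool top [[ 0.52099007 -0.31738656  0.03      ]] pin [[0.51901282 0.02325004 0.063     ]]
[[-0.    -0.302  0.953]
 [ 0.001  0.953  0.302]
 [-1.     0.001 -0.   ]]
```

View pics/crop2.png

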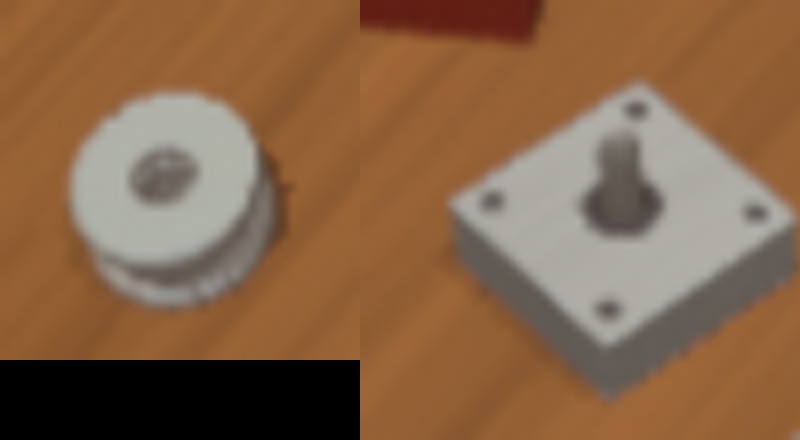

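Scene crop: spool top centre at crop (166,178), about px (175.3,331.8). Block top corners are at crop (640,82), (797,215), (605,348) and (450,203), with the pin tip at (618,135).

```bash
python3 - <<'E'
from h import *
a=snap('scene')
m=lambda c,ox,o:[((x-ox)/8-.44+o[0],y/8-.44+o[1]) for x,y in c]
B=at(a,m([(640,82),(797,215),(605,348),(450,203)],360,(235,205)),.03)[:,:2]
print('block',B.mean(0),[np.linalg.norm(B[i]-B[i-1]).round(4) for i in range(4)],[np.degrees(np.arctan2(*(B[i-1]-B[i])[::-1])).round(1) for i in range(4)])
print('spool',at(a,m([(166,178)],0,(155,310)),.03),'pin',at(a,m([(618,138)],360,(235,205)),.064))
E
```

```text
block [0.52469162 0.02582668] [np.float64(0.0798), np.float64(0.0784), np.float64(0.0804), np.float64(0.0793)] [np.float64(-105.2), np.float64(164.7), np.float64(75.4), np.float64(-15.8)]
spool [[ 0.52319845 -0.31336586  0.03      ]] pin [[0.52444041 0.02586933 0.064     ]]
```

drive_tool:
  steps:
    - [[100, 3.3, 2.8, 0, 3], [100, 3.3, 2.8, 0, 3], [100, 3.3, 2.8, 0, 3], [100, 3.3, 2.8, 0, 3], [100, 3.3, 2.8, 0, 0], [100, 3.3, 2.8, 0, 0], [100, 3.3, 2.8, 0, 0], [100, 3.3, 2.8, 0, 0], [100, 3.3, 2.8, 0, 0], [100, 3.3, 2.8, 0, 0], [100, 0, 0, 0, 0]]

```text
time: 1.45
tool_pos: [0.5285, -0.3039, 0.2496]
ee_rot: [0.684, -0.182, 0.683, 0.181]
ft_force: [0.3, -0.0, -0.8]
width: 0.0852
```

drive_tool:
  steps:
    - [[100, -0.6, -1.1, -4, 0], [100, 0, 0, -4, 0], [100, 0, 0, -4, 0], [100, 0, 0, -3, 0], [100, 0, 0, 0, 0], [100, 0, 0, 0, 0]]

```text
time: 2.05
tool_pos: [0.5235, -0.3153, 0.0983]
ee_rot: [0.685, -0.185, 0.681, 0.181]
ft_force: [0.4, -0.6, 1.2]
width: 0.0855
```

```bash
python3 - <<'E'
from h import *
a=snap('scene');b=snap('top')
s=arm.get_state();print(s['tool_pos'],s['ft_force'])
R=Rotation.from_quat(s['ee_rot'],scalar_first=True).as_matrix();print(R.round(3)[:,1], np.degrees(np.arctan2(R[1,1],R[0,1])))
o=[cv2.resize(a['color'][270:370,120:220],(400,400)),cv2.resize(b['color'][170:270,380:480],(400,400))]
cv2.imwrite('pics/app.png',np.hstack(o))
E
```

```text
[ 0.52382453 -0.31516663  0.09907126] [-0.76173138 -0.71180481  0.87974066]
[-0.499  0.866 -0.009] 119.9681954796575
```

View pics/app.png

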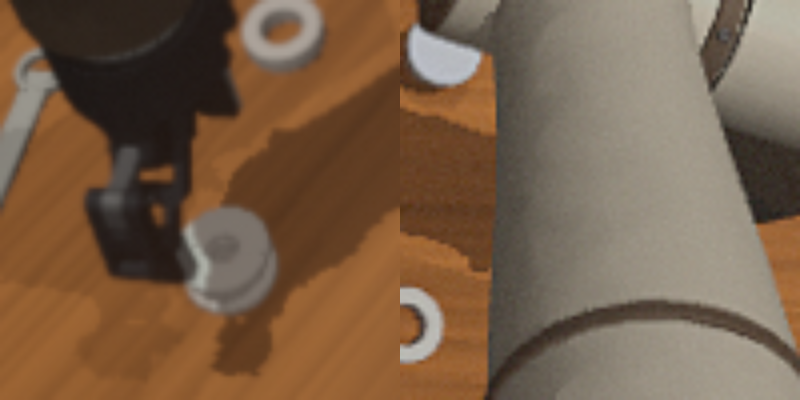

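The crop shows the gripper over the spool in the scene view (spool at crop (230,245), fingers to the left and behind). In the top view the arm covers it. Alignment is well inside the jaw clearance, so I descend and close.

drive_tool:
  steps:
    - [[100, -0.1, 0, -4, 0], [100, 0, 0, -3.2, 0], [100, 0, 0, -0.2, 0], [100, 0, 0, 0, 0]]

```text
time: 2.55
tool_pos: [0.5295, -0.318, 0.0338]
ee_rot: [0.692, -0.19, 0.674, 0.177]
ft_force: [-0.0, -0.9, 0.1]
width: 0.0851
```

drive_tool:
  steps:
    - [[50, 0, 0, 0, 0], [30, 0, 0, 0, 0], [0, 0, 0, 0, 0], [0, 0, 0, 0, 0], [0, 0, 0, 0, 0], [0, 0, 0, 0, 0]]

```text
time: 3.15
tool_pos: [0.5333, -0.3193, 0.0422]
ee_rot: [0.695, -0.193, 0.67, 0.174]
ft_force: [0.5, -0.9, -0.8]
width: 0.0461
```

```bash
python3 - <<'E'
from h import *
a=snap('scene')
for i in range(2):
    s=arm.get_state();print(s['time'],s['tool_pos'],s['ft_force'],s['joint_pos'].round(3),s['width'])
    R=Rotation.from_quat(s['ee_rot'],scalar_first=True).as_matrix();print(R.round(3).tolist())
    snap('scene')
crop(a['color'],110,260,230,370,5,'grip.png')
E
```

```text
3.2 [ 0.5333196 -0.3192871  0.0421534] [ 1.31570374 -0.09715694  0.03896677] [-0.277  0.574 -0.269  0.007 -0.685 -0.773] 0.04624681483041522
[[0.041, -0.501, 0.864], [-0.016, 0.865, 0.502], [-0.999, -0.034, 0.027]]
3.25 [ 0.5332169  -0.31925897  0.04199444] [ 0.07578964 -0.5715553  -1.10771705] [-0.277  0.574 -0.269  0.007 -0.685 -0.773] 0.04580552700211881
[[0.04, -0.501, 0.865], [-0.016, 0.865, 0.502], [-0.999, -0.034, 0.027]]
```

View pics/grip.png

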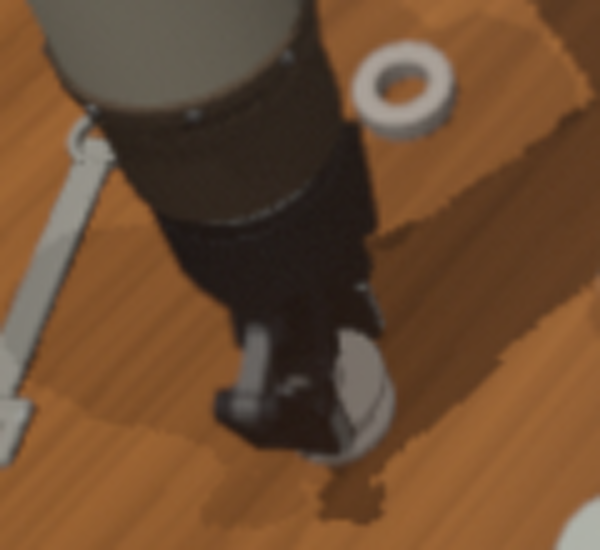

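The spool is inside the jaws, but the arm drifted during the rows: up 8 mm, +x by 9 mm, and a 2.5° tilt. The 46 mm width looks off-centre. I reopen and watch how it drifts before regripping.

drive_tool:
  steps:
    - [[100, 0, 0, 0, 0], [100, 0, 0, 0, 0], [100, 0, 0, 0, 0], [100, 0, 0, 0, 0]]

```text
time: 3.7
tool_pos: [0.5332, -0.3193, 0.0416]
ee_rot: [0.695, -0.193, 0.671, 0.175]
ft_force: [-0.3, -0.1, 0.0]
width: 0.0856
```

```bash
cat > st.py <<'E'
from h import *
s=arm.get_state();R=Rotation.from_quat(s['ee_rot'],scalar_first=True).as_matrix()
print(s['time'],'pos cm',(s['tool_pos']*100).round(2),'F',s['ft_force'].round(1),'w',round(s['width']*1000,1),'yaw',np.degrees(np.arctan2(R[1,1],R[0,1])).round(2),'approach tilt deg',np.degrees(R[:2,0]).round(2),'jaw dz deg',np.degrees(R[2,1]).round(2),'j',s['joint_pos'].round(3),'T',s['torque'].round(2))
E
python3 st.py
```

```text
3.7 pos cm [ 53.32 -31.93   4.16] F [-0.3 -0.1  0. ] w 85.6 yaw 120.1 approach tilt deg [ 2.26 -0.92] jaw dz deg -1.93 j [-0.277  0.575 -0.269  0.007 -0.685 -0.773] T [0.02 0.09 0.  ]
```

drive_tool:
  steps:
    - [[100, 0, 0, 2, 0], [100, 0, 0, 2, 0]]

```text
time: 3.9
tool_pos: [0.5311, -0.3186, 0.0791]
ee_rot: [0.693, -0.191, 0.673, 0.176]
ft_force: [0.7, -0.6, 0.0]
width: 0.0853
```

```bash
python3 st.py; python3 - <<'E'
from h import *
for i in range(4): a=snap('scene')
crop(a['color'],110,260,230,370,5,'open.png')
E
python3 st.py
```

```text
3.9 pos cm [ 53.11 -31.86   7.91] F [ 0.7 -0.6  0. ] w 85.3 yaw 120.08 approach tilt deg [ 1.85 -0.77] jaw dz deg -1.6 j [-0.277  0.525 -0.24   0.006 -0.771 -0.772] T [ 0.06  0.04 -0.03]
4.1 pos cm [ 53.12 -31.85   7.91] F [-1.1  1.  -0.1] w 85.7 yaw 120.04 approach tilt deg [ 1.96 -0.78] jaw dz deg -1.66 j [-0.277  0.525 -0.24   0.005 -0.769 -0.772] T [-0.01  0.05  0.05]
```

View pics/open.png

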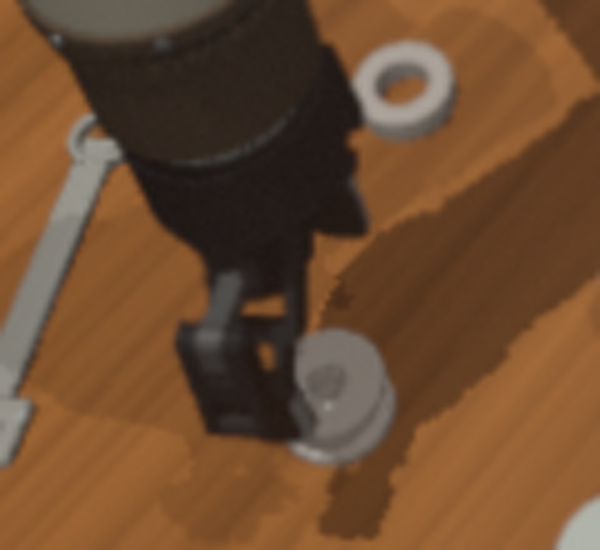

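The spool stands upright, now centred near crop (342,375), about px (178,335). The fingers appear left of it, so I project the expected fingertip positions to check.

```bash
python3 - <<'E'
from h import *
a=snap('scene'); s=arm.get_state()
R=Rotation.from_quat(s['ee_rot'],scalar_first=True).as_matrix();t=s['tool_pos']
m=lambda p:(p-[110,260])*5
for k in(-1,1):
  for w in(-.011,.011): print(k,w,m(proj(a,t+R@[.006,k*.0427,w])).round(0))
print('tcp',m(proj(a,t)).round(0),'below tcp on spool top',m(proj(a,[t[0],t[1],.03])).round(0))
print('spool',at(a,[[342/5+110-.4,375/5+260-.4]],.03))
E
```

```text
-1 -0.011 [[257. 424.]]
-1 0.011 [[312. 426.]]
1 -0.011 [[309. 237.]]
1 0.011 [[361. 239.]]
tcp [[307. 321.]] below tcp on spool top [[332. 377.]]
spool [[ 0.5324601  -0.31497486  0.03      ]]
```

drive_tool:
  steps:
    - [[100, 0, 0, 4, 0], [100, 0, 0, 4, 0], [100, 0, 0, 4, 0]]

```text
time: 4.45
tool_pos: [0.5245, -0.3159, 0.19]
ee_rot: [0.686, -0.185, 0.68, 0.18]
ft_force: [0.5, -0.3, 0.4]
width: 0.0852
```

```bash
python3 st.py
```

```text
4.45 pos cm [ 52.45 -31.59  19.  ] F [ 0.5 -0.3  0.4] w 85.2 yaw 119.95 approach tilt deg [ 0.58 -0.24] jaw dz deg -0.5 j [-2.770e-01  4.050e-01 -1.190e-01  1.000e-03 -1.036e+00 -7.710e-01] T [-0.07 -0.03 -0.02]
```

drive_tool:
  steps:
    - [[100, 0, 0, -1, 0], [100, 0, 0, -1, 0], [100, 0, 0, -1, 0], [100, 0, 0, -1, 0], [100, 0, 0, -1, 0], [100, 0, 0, -1, 0], [100, 0, 0, -1, 0], [100, 0, 0, -1, 0]]

```text
time: 5.25
tool_pos: [0.525, -0.3163, 0.1044]
ee_rot: [0.687, -0.186, 0.679, 0.18]
ft_force: [-0.4, -0.3, 0.5]
width: 0.0857
```

```bash
python3 st.py
```

```text
5.25 pos cm [ 52.5  -31.63  10.44] F [-0.4 -0.3  0.5] w 85.7 yaw 119.99 approach tilt deg [ 0.7  -0.34] jaw dz deg -0.64 j [-0.277  0.494 -0.217  0.003 -0.847 -0.772] T [0.07 0.04 0.03]
```

Slow rows keep the tool straight (0.8° tilt). I descend slowly onto the spool.

drive_tool:
  steps:
    - [[100, 0.1, 0, -1, 0], [100, 0.1, 0, -1, 0], [100, 0.1, 0, -1, 0], [100, 0.1, 0, -1, 0], [100, 0.1, 0, -1, 0], [100, 0.1, 0, -1, 0], [100, 0, 0, -1, 0], [100, 0, 0, -0.6, 0]]

```text
time: 6.05
tool_pos: [0.5315, -0.3163, 0.0207]
ee_rot: [0.686, -0.186, 0.68, 0.18]
ft_force: [-0.2, -0.0, 0.8]
width: 0.0853
```

```bash
python3 st.py
```

```text
6.05 pos cm [ 53.15 -31.63   2.07] F [-0.2 -0.   0.8] w 85.3 yaw 119.99 approach tilt deg [ 0.65 -0.33] jaw dz deg -0.61 j [-0.274  0.61  -0.267  0.004 -0.681 -0.776] T [-0.    0.02  0.02]
```

drive_tool:
  steps:
    - [[100, 0, 0, 0.3, 0], [80, 0, 0, 0, 0], [60, 0, 0, 0, 0], [40, 0, 0, 0, 0], [30, 0, 0, 0, 0], [30, 0, 0, 0, 0], [30, 0, 0, 0, 0], [30, 0, 0, 0, 0]]

```text
time: 6.85
tool_pos: [0.5322, -0.3166, 0.0253]
ee_rot: [0.687, -0.187, 0.679, 0.18]
ft_force: [-0.2, 0.1, -0.6]
width: 0.0477
```

```bash
python3 st.py
```

```text
6.85 pos cm [ 53.22 -31.66   2.53] F [-0.2  0.1 -0.6] w 47.7 yaw 120.0 approach tilt deg [ 0.78 -0.38] jaw dz deg -0.72 j [-0.274  0.604 -0.264  0.004 -0.688 -0.776] T [ 0.04  0.04 -0.  ]
```

drive_tool:
  steps:
    - [[20, 0, 0, 1, 0], [20, 0, 0, 1.2, 0], [20, 0, 0, 1.2, 0], [20, 0, 0, 1.2, 0], [20, 0, 0, 1.2, 0], [20, 0, 0, 1.2, 0], [20, 0, 0, 1.2, 0], [20, 0, 0, 1.2, 0], [20, 0, 0, 1.2, 0], [20, 0, 0, 1, 0]]

```text
time: 7.85
tool_pos: [0.5316, -0.3165, 0.152]
ee_rot: [0.687, -0.187, 0.679, 0.179]
ft_force: [0.0, -0.9, -1.2]
width: 0.0475
```

```bash
python3 st.py; python3 - <<'E'
from h import *
a=snap('scene')
crop(a['color'],100,220,230,340,5,'lift.png')
E
```

```text
7.85 pos cm [ 53.16 -31.65  15.2 ] F [ 0.  -0.9 -1.2] w 47.5 yaw 120.0 approach tilt deg [ 0.82 -0.39] jaw dz deg -0.75 j [-0.274  0.449 -0.153  0.003 -0.953 -0.775] T [ 0.02 -0.03  0.06]
```

View pics/lift.png

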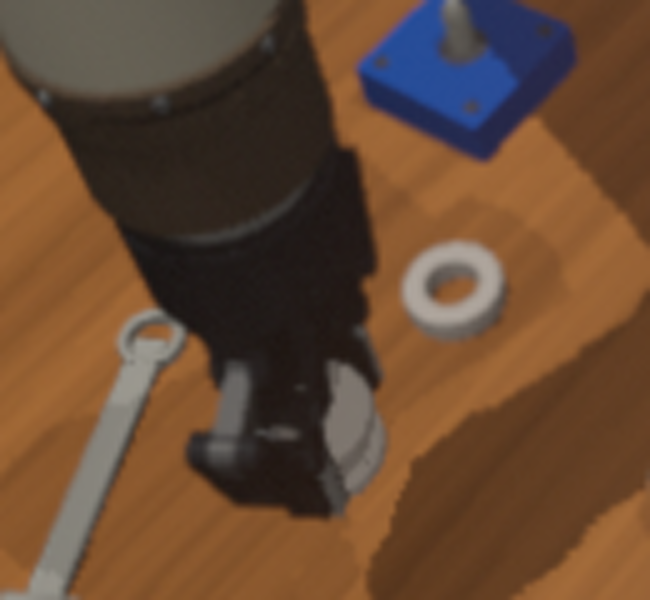

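The spool is lifted in the jaws: its upper flange's right extreme is at crop (378,405) and the lower flange's at (386,455). I use these to fit its offset in the hand.

```bash
python3 - <<'E'
from h import *
a=snap('scene'); s=arm.get_state();t=s['tool_pos']
R=Rotation.from_quat(s['ee_rot'],scalar_first=True).as_matrix()
th=np.linspace(0,2*np.pi,361)
for w in (-.004,0,.004,.008):
  o=[]
  for h in (.0253,.0253-.03):   # along approach: underside, top
    P=np.array([t+R@[h,.025*np.cos(x),w+.025*np.sin(x)] for x in th])
    p=(proj(a,P)+.4-[100,220])*5; o+=[p[p[:,0].argmax()].round(0),'low',p[:,1].max().round(0)]
  print(w,o)
b=np.array([.5236,.0235]);print('to block cm',(b-t[:2])*100)
E
```

```text
-0.004 [array([393., 451.]), 'low', np.float64(518.0), array([377., 407.]), 'low', np.float64(477.0)]
0 [array([403., 451.]), 'low', np.float64(518.0), array([387., 409.]), 'low', np.float64(477.0)]
0.004 [array([414., 452.]), 'low', np.float64(519.0), array([398., 409.]), 'low', np.float64(478.0)]
0.008 [array([424., 452.]), 'low', np.float64(519.0), array([408., 410.]), 'low', np.float64(478.0)]
to block cm [-0.89563159 34.03108483]
```

drive_tool:
  steps:
    - [[20, 0, 2, 0, -6], [20, 0, 2.8, 0, -7], [20, 0, 2.8, 0, -7], [20, -0.1, 2.8, 0, -7], [20, -0.1, 2.8, 0, -7], [20, -0.1, 2.8, 0, -7], [20, -0.1, 2.8, 0, -7], [20, -0.1, 2.8, 0, -7], [20, 0, 2.8, 0, -7], [20, 0, 2.8, 0, -7], [20, 0, 2.5, 0, -6], [20, 0, 2, 0, -3]]

```text
time: 9.15
tool_pos: [0.5214, 0.0099, 0.1457]
ee_rot: [0.633, 0.302, 0.64, -0.314]
ft_force: [-0.1, -0.3, -0.4]
width: 0.048
```

```bash
python3 st.py
```

```text
9.15 pos cm [52.14  0.99 14.57] F [-0.1 -0.3 -0.4] w 48.0 yaw 38.29 approach tilt deg [-0.91 -0.65] jaw dz deg -1.12 j [ 0.333  0.322 -0.381  0.007 -0.886 -2.811] T [ 0.01 -0.06  0.03]
```

drive_tool:
  steps:
    - [[20, 0.2, 0.3, -0.8, 0], [20, 0.2, 0.3, -0.8, 0], [20, 0.1, 0.3, -0.8, 0], [20, 0, 0.1, -0.8, 0], [20, 0, 0, -0.8, 0], [20, 0, 0, 0, 0]]

```text
time: 9.75
tool_pos: [0.5251, 0.0198, 0.0998]
ee_rot: [0.632, 0.3, 0.642, -0.315]
ft_force: [-1.2, 0.5, -0.9]
width: 0.0478
```

```bash
python3 st.py; python3 - <<'E'
from h import *
a=snap('scene');b=snap('top')
l=cv2.resize(a['color'][170:270,218:318],(500,500),interpolation=cv2.INTER_CUBIC)
r=cv2.resize(b['color'][160:260,245:305],(300,500),interpolation=cv2.INTER_CUBIC)
cv2.imwrite('pics/above.png',np.hstack([l,r]))
E
```

```text
9.75 pos cm [52.51  1.98  9.98] F [-1.2  0.5 -0.9] w 47.8 yaw 38.42 approach tilt deg [-1.24 -0.74] jaw dz deg -1.43 j [ 0.349  0.39  -0.418  0.007 -0.787 -2.825] T [ 0.03 -0.03 -0.03]
```

View pics/above.png

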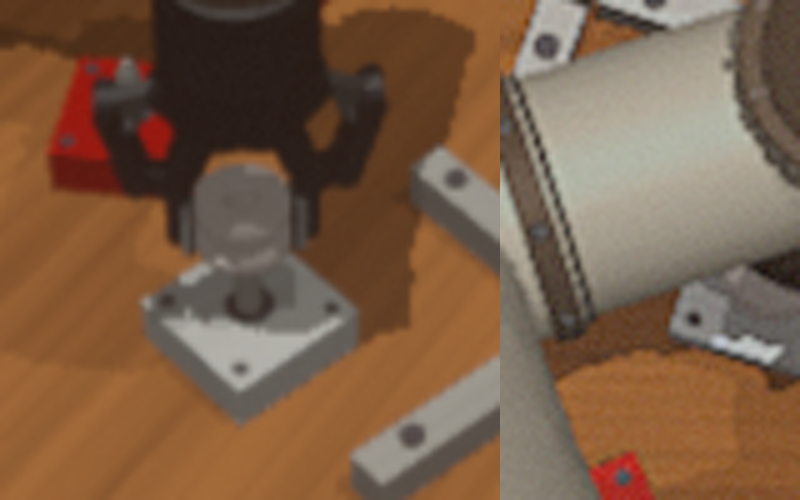

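Left crop (scene): the held spool is directly over the pin. Its edges are x=194 and 292, its top is y≈163 and its lowest point y≈271, with the pin at x≈249 below. The top view is blocked by the arm. I fit the spool in scene-camera coordinates and compare it with the block.

```bash
python3 - <<'E'
from h import *
from scipy.optimize import least_squares
a=snap('scene'); s=arm.get_state();t=s['tool_pos']
R=Rotation.from_quat(s['ee_rot'],scalar_first=True).as_matrix()
th=np.linspace(0,2*np.pi,181); m=lambda P:(proj(a,P)+.4-[218,170])*5
def ext(c):
  lo=m([t+[c[0],c[1],-.0253]+R@[0,.025*np.cos(x),.025*np.sin(x)] for x in th]);hi=m([t+[c[0],c[1],.0047]+R@[0,.025*np.cos(x),.025*np.sin(x)] for x in th])
  return np.array([hi[:,0].min(),hi[:,0].max(),lo[:,1].max(),hi[:,1].min()])
obs=np.array([194,292,271,163])
f=least_squares(lambda c:ext(c)-obs,[0,0],x_scale=.001,diff_step=1e-2) if 0 else least_squares(lambda c:ext(c/1000)-obs,[0.,0.])
c=f.x; print('spool offset mm from TCP',c,'res',f.fun.round(1),'in tool y,z',(R.T@[*c,0])[1:])
B=np.array([.52469,.02583]); y=np.radians(-15.2);Q=np.array([[np.cos(y),-np.sin(y)],[np.sin(y),np.cos(y)]])
for u in((-1,-1),(1,-1),(1,1),(-1,1)): print(u,m([[*(B+Q@np.array(u)*.04),.03]]).round(0))
print('pin base',m([[*B,.03]]).round(0))
print('spool scene',t[:2]+c/1000,'move mm',(B-t[:2])*1000-c)
E
```

```text
spool offset mm from TCP [-4.36299551  9.79209982] res [-2.2  2.2  3.5 -3.8] in tool y,z [  2.67245717 -10.38158826]
(-1, -1) [[140. 301.]]
(1, -1) [[239. 392.]]
(1, 1) [[359. 310.]]
(-1, 1) [[259. 226.]]
pin base [[249. 306.]]
spool scene [0.52186856 0.0300981 ] move mm [ 2.82143627 -4.26809686]
```

Combining the views (jaw-centring gives the camera bias), the spool needs about (+2.8, −3.2) mm. I shift, then lower gently and watch the force.

drive_tool:
  steps:
    - [[20, 0.28, -0.32, 0, 0], [20, 0, 0, 0, 0], [20, 0, 0, 0, 0]]

```text
time: 10.2
tool_pos: [0.5301, 0.0167, 0.1029]
ee_rot: [0.634, 0.302, 0.64, -0.313]
ft_force: [0.6, 1.3, -0.7]
width: 0.0477
```

```bash
python3 st.py
```

```text
10.2 pos cm [53.01  1.67 10.29] F [ 0.6  1.3 -0.7] w 47.7 yaw 38.45 approach tilt deg [-0.87 -0.65] jaw dz deg -1.09 j [ 0.341  0.39  -0.408  0.008 -0.791 -2.817] T [-0.04 -0.06  0.01]
```

drive_tool:
  steps:
    - [[20, 0, 0, -0.4, 0], [20, 0, 0, -0.4, 0], [20, 0, 0, -0.4, 0], [20, 0, 0, -0.2, 0]]

```text
time: 10.6
tool_pos: [0.5303, 0.0168, 0.0884]
ee_rot: [0.634, 0.302, 0.639, -0.313]
ft_force: [0.2, -0.5, -0.4]
width: 0.0478
```

```bash
python3 st.py
```

```text
10.6 pos cm [53.03  1.68  8.84] F [ 0.2 -0.5 -0.4] w 47.8 yaw 38.44 approach tilt deg [-0.79 -0.62] jaw dz deg -1.0 j [ 0.341  0.41  -0.422  0.008 -0.755 -2.817] T [ 0.03 -0.03  0.01]
```

drive_tool:
  steps:
    - [[20, -0.2, 0, 0, 0], [20, 0, 0, -0.4, 0], [20, 0, 0, -0.4, 0], [20, 0, 0, -0.2, 0]]

```text
time: 11.0
tool_pos: [0.5279, 0.0169, 0.0772]
ee_rot: [0.634, 0.302, 0.64, -0.313]
ft_force: [0.3, -0.1, 0.7]
width: 0.0477
```

```bash
python3 st.py
```

```text
11.0 pos cm [52.79  1.69  7.72] F [ 0.3 -0.1  0.7] w 47.7 yaw 38.45 approach tilt deg [-0.83 -0.63] jaw dz deg -1.04 j [ 0.342  0.424 -0.438  0.008 -0.726 -2.819] T [ 0.09 -0.01  0.04]
```

No contact force at 14 mm below the pin tip, so the pin is in the bore. I keep lowering.

drive_tool:
  steps:
    - [[20, 0, 0, -0.4, 0], [20, 0, 0, -0.4, 0], [20, 0, 0, -0.4, 0], [20, 0, 0, -0.4, 0], [20, 0, 0, -0.2, 0]]

```text
time: 11.5
tool_pos: [0.528, 0.0169, 0.0574]
ee_rot: [0.634, 0.302, 0.64, -0.313]
ft_force: [0.4, 1.0, -1.3]
width: 0.0476
```

```bash
python3 st.py; python3 - <<'E'
from h import *
a=snap('scene')
crop(a['color'],218,170,318,270,5,'seat.png')
E
```

```text
11.5 pos cm [52.8   1.69  5.74] F [ 0.4  1.  -1.3] w 47.6 yaw 38.46 approach tilt deg [-0.85 -0.64] jaw dz deg -1.06 j [ 0.342  0.454 -0.455  0.009 -0.679 -2.82 ] T [-0.01 -0.01 -0.02]
```

View pics/seat.png

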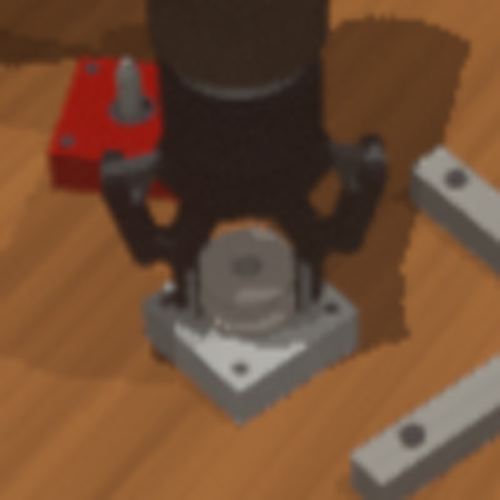

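The spool is over the pin and just above the block top, at crop (247,280), with the block unmoved. I release it and rise.

drive_tool:
  steps:
    - [[60, 0, 0, 0, 0], [100, 0, 0, 0, 0], [100, 0, 0, 0, 0], [100, 0, 0, 0, 0], [100, 0, 0, 1, 0], [100, 0, 0, 1.5, 0], [100, 0, 0, 1.5, 0], [100, 0, 0, 1.5, 0], [100, 0, 0, 1.5, 0]]

```text
time: 12.45
tool_pos: [0.5275, 0.0166, 0.1315]
ee_rot: [0.634, 0.301, 0.64, -0.314]
ft_force: [-0.1, -0.5, -0.2]
width: 0.0856
```

```bash
python3 st.py
```

```text
12.45 pos cm [52.75  1.66 13.15] F [-0.1 -0.5 -0.2] w 85.6 yaw 38.49 approach tilt deg [-0.92 -0.69] jaw dz deg -1.15 j [ 0.342  0.349 -0.383  0.008 -0.858 -2.817] T [ 0.1  -0.08  0.02]
```

drive_tool:
  steps:
    - [[73, 0, 0, 0, 5], [73, -0.8, -0.3, 0, 7], [73, -0.8, -0.4, 0, 7], [73, -0.8, -0.4, 0, 7], [73, -0.8, -0.4, 0, 7], [73, -0.8, -0.4, 0, 7], [73, -0.8, -0.4, 0, 7], [73, -0.8, -0.4, 0, 7], [73, -0.8, -0.4, 0, 7], [73, -0.8, -0.3, 0, 7], [73, -0.5, -0.2, 0, 6], [73, 0, 0, 0, 4]]

```text
time: 13.65
tool_pos: [0.4514, -0.0199, 0.1463]
ee_rot: [0.69, -0.184, 0.677, 0.181]
ft_force: [0.3, -0.1, -0.1]
width: 0.0626
```

```bash
python3 st.py; python3 - <<'E'
from h import *
a=snap('scene');b=snap('top')
l=cv2.resize(a['color'][170:270,218:318],(400,400),interpolation=cv2.INTER_CUBIC)
r=cv2.resize(b['color'][140:240,230:330],(400,400),interpolation=cv2.INTER_CUBIC)
cv2.imwrite('pics/pre.png',np.hstack([l,r]))
E
```

```text
13.65 pos cm [45.14 -1.99 14.63] F [ 0.3 -0.1 -0.1] w 62.6 yaw 119.86 approach tilt deg [1.08 0.04] jaw dz deg -0.5 j [ 0.321  0.196 -0.563  0.007 -0.794 -1.376] T [-0.02  0.02  0.01]
```

View pics/pre.png

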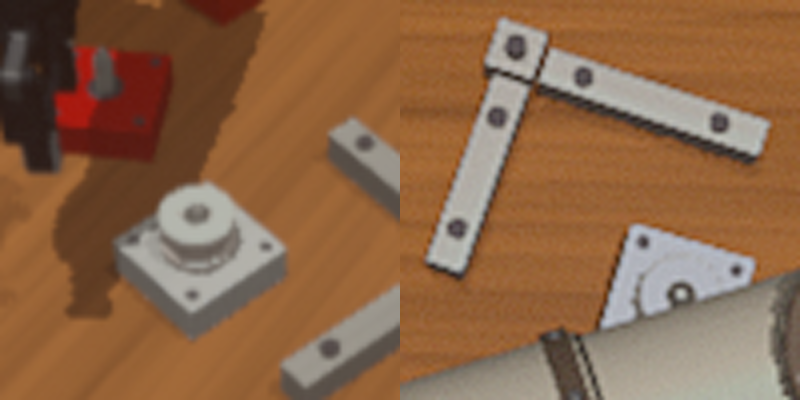

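Both views show the spool seated flat on the aluminium block with the pin in its bore (scene crop (197,213), top crop (680,293)). The block's corner is unchanged at top px (288,196). I descend behind its outer corner.

drive_tool:
  steps:
    - [[73, 0, 0, -1, 0], [73, 0, 0, -1, 0], [73, 0, 0, -1, 0], [73, 0, 0, -1, 0], [73, 0, 0, -1, 0], [73, 0, 0, -1, 0], [73, 0, 0, -1, 0], [73, 0, 0, -1, 0], [73, 0, 0, -1, 0], [73, 0, 0, -1, 0], [73, 0, 0, -0.8, 0], [73, 0, 0, 0, 0]]

```text
time: 14.95
tool_pos: [0.4492, -0.0203, 0.0252]
ee_rot: [0.687, -0.18, 0.681, 0.176]
ft_force: [0.2, 0.3, -0.5]
width: 0.0627
```

```bash
python3 st.py
```

```text
14.95 pos cm [44.92 -2.03  2.52] F [ 0.2  0.3 -0.5] w 62.7 yaw 119.19 approach tilt deg [ 0.52 -0.15] jaw dz deg -0.39 j [ 0.322  0.408 -0.691  0.012 -0.464 -1.394] T [-0.03  0.02 -0.  ]
```

drive_tool:
  steps:
    - [[73, 0.8, 0.6, 0, 0], [73, 0.9, 0.6, 0, 0], [73, 0.9, 0.5, 0, 0], [73, 0.8, 0.5, 0, 0], [73, 0.4, 0.2, 0, 0], [73, 0, 0, 0, 0]]

```text
time: 15.55
tool_pos: [0.4919, 0.0065, 0.026]
ee_rot: [0.688, -0.18, 0.681, 0.177]
ft_force: [-0.7, -1.2, 0.5]
width: 0.0624
```

```bash
python3 st.py
```

```text
15.55 pos cm [49.19  0.65  2.6 ] F [-0.7 -1.2  0.5] w 62.4 yaw 119.23 approach tilt deg [ 0.61 -0.14] jaw dz deg -0.42 j [ 0.348  0.454 -0.588  0.012 -0.519 -1.419] T [-0.41  0.3  -0.01]
```

drive_tool:
  steps:
    - [[73, 0.6, 0.45, 0, 0], [73, 0.6, 0.45, 0, 0], [73, 0.6, 0.45, 0, 0], [73, 0.6, 0.45, 0, 0], [73, 0.6, 0.45, 0, 0], [73, 0.6, 0.45, 0, 0]]

```text
time: 16.15
tool_pos: [0.5241, 0.0321, 0.0257]
ee_rot: [0.683, -0.179, 0.686, 0.175]
ft_force: [-2.8, -2.5, 2.8]
width: 0.0623
```

```bash
python3 st.py
```

```text
16.15 pos cm [52.41  3.21  2.57] F [-2.8 -2.5  2.8] w 62.3 yaw 119.03 approach tilt deg [-0.11 -0.39] jaw dz deg -0.29 j [ 0.374  0.497 -0.497  0.01  -0.582 -1.446] T [-0.69  0.88 -0.02]
```

Pushing steadily with about 4 N, and the block is travelling. I continue.

drive_tool:
  steps:
    - [[73, 0.6, 0.43, 0, 0], [73, 0.6, 0.43, 0, 0], [73, 0.6, 0.43, 0, 0], [73, 0.6, 0.43, 0, 0], [73, 0.6, 0.43, 0, 0], [73, 0.6, 0.43, 0, 0], [73, 0.6, 0.43, 0, 0], [73, 0.5, 0.4, 0, 0]]

```text
time: 16.95
tool_pos: [0.5758, 0.0697, 0.0257]
ee_rot: [0.683, -0.18, 0.686, 0.175]
ft_force: [-3.2, -2.5, 3.5]
width: 0.0624
```

```bash
python3 st.py
```

```text
16.95 pos cm [57.58  6.97  2.57] F [-3.2 -2.5  3.5] w 62.4 yaw 119.07 approach tilt deg [-0.1 -0.4] jaw dz deg -0.3 j [ 0.402  0.562 -0.356  0.009 -0.657 -1.473] T [-0.67  0.87 -0.04]
```

drive_tool:
  steps:
    - [[73, 0.3, 0.2, 0, 0], [73, 0.3, 0.2, 0, 0]]

```text
time: 17.15
tool_pos: [0.58, 0.0734, 0.0249]
ee_rot: [0.681, -0.179, 0.688, 0.175]
ft_force: [-9.1, -8.3, 7.7]
width: 0.0625
```

```bash
cat >> st.py <<'E'
y=np.radians(-15.5);print('push on corner x,y',-s['ft_force'][:2]@[[np.cos(y),-np.sin(y)],[np.sin(y),np.cos(y)]])
E
python3 st.py
```

```text
17.15 pos cm [58.    7.34  2.49] F [-9.1 -8.3  7.7] w 62.5 yaw 118.99 approach tilt deg [-0.47 -0.51] jaw dz deg -0.22 j [ 0.405  0.571 -0.339  0.008 -0.672 -1.476] T [-2.29  2.43 -0.17]
push on corner x,y [ 6.50238681 10.41881664]
```

drive_tool:
  steps:
    - [[73, 0.3, 0.2, 0, 0], [73, 0.3, 0.2, 0, 0]]

```text
time: 17.35
tool_pos: [0.5801, 0.0734, 0.0241]
ee_rot: [0.675, -0.18, 0.695, 0.173]
ft_force: [-8.3, -7.6, 8.7]
width: 0.0624
```

```bash
python3 st.py
```

```text
17.35 pos cm [58.01  7.34  2.41] F [-8.3 -7.6  8.7] w 62.4 yaw 118.84 approach tilt deg [-1.4  -0.94] jaw dz deg -0.14 j [ 0.405  0.578 -0.327  0.008 -0.695 -1.479] T [-1.95  2.16 -0.08]
push on corner x,y [5.9525044 9.4915635]
```

The block has stopped within 1 mm of the predicted home, with about 6 and 9.5 N of push. I press a bit harder with one firm last row, then check with a picture.

drive_tool:
  steps:
    - [[73, 0.6, 0.3, 0, 0]]

```text
time: 17.45
tool_pos: [0.5803, 0.0735, 0.0236]
ee_rot: [0.67, -0.179, 0.7, 0.171]
ft_force: [-16.7, -6.6, 13.0]
width: 0.0621
```

```bash
python3 st.py; python3 - <<'E'
from h import *
a=snap('scene')
for i in range(3): a=snap('scene')
crop(a['color'],250,180,370,280,6,'home.png')
E
python3 st.py
```

```text
17.45 pos cm [58.03  7.35  2.36] F [-16.7  -6.6  13. ] w 62.1 yaw 118.73 approach tilt deg [-2.22 -1.24] jaw dz deg -0.02 j [ 0.405  0.584 -0.316  0.007 -0.715 -1.48 ] T [-1.97  4.57 -0.02]
push on corner x,y [14.35078555 10.80377426]
17.65 pos cm [58.03  7.35  2.34] F [-13.2  -6.8  10.2] w 62.3 yaw 118.74 approach tilt deg [-2.19 -1.23] jaw dz deg -0.03 j [ 0.405  0.584 -0.316  0.007 -0.714 -1.48 ] T [-1.94  3.52 -0.01]
push on corner x,y [10.92702044 10.11615164]
```

View pics/home.png

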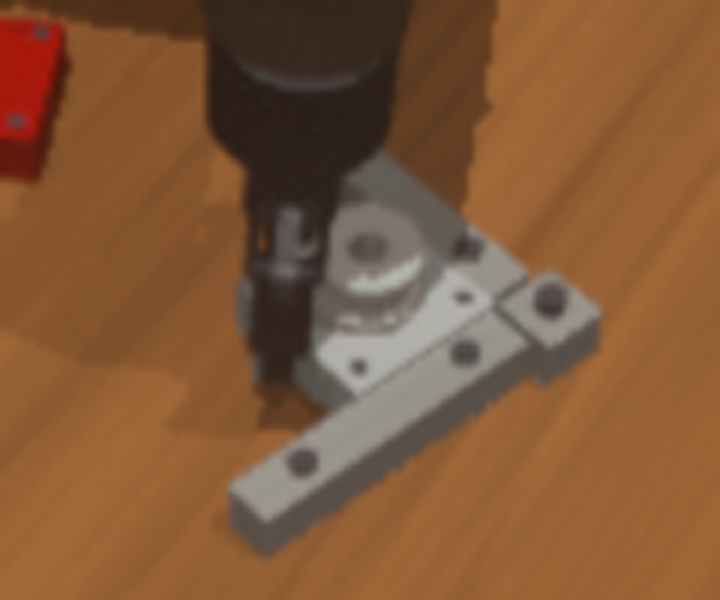

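The last picture shows the block's edges along both fences with no visible gap, the spool seated (crop (375,265)) and the finger on the block's outer side. I check that the force is steady, then hand in.

```bash
python3 - <<'E'
from h import *
y=np.radians(-15.5);M=np.array([[np.cos(y),-np.sin(y)],[np.sin(y),np.cos(y)]]);o=[]
for i in range(8):
    snap('scene'); s=arm.get_state(); o.append(-s['ft_force'][:2]@M)
print(np.round(o,1).tolist(),s['tool_pos'],s['width'])
if np.mean(o[-4:],axis=0).min()>8: print('sign',arm.sign_off())
E
```

```text
[[10.0, 9.9], [10.7, 10.8], [9.9, 10.7], [10.4, 9.4], [9.3, 10.4], [9.8, 9.9], [9.9, 10.9], [10.1, 10.2]] [0.5802711  0.07350365 0.0233651 ] 0.06252373685479849
the job is handed in; nothing more can be done
sign None
```

The spool is on the block's pin and the block is in the fence corner. I handed the job in with the open gripper still cradling the block's outer corner and pressing it home.

**Last checks:**
- **Fit:** pictures after release showed the spool flat on the block with the pin in its bore. The final picture showed the block along both fences with no visible gap and the spool still seated.
- **Push:** over the last 0.4 s the push held steady at about 10 N towards each fence. I estimate that leaves each fence well above the 1 N needed after bench friction, but I could not measure the fence contact directly.
- **Position:** the tool stopped within about 1 mm of the position predicted for a block at home.

**What went wrong or disagreed:**
- **First grasp:** I descended too fast, so the arm drifted and tilted, and that grasp moved the spool about 9 mm. I reopened and regripped with slow rows.
- **Camera offset:** the two cameras disagreed by about 2–4 mm. I settled it by using the spool's centring in the jaws.
- **Grip width:** it read 47.7 mm on the 50 mm flanges, and I did not explain the difference.
- **Other objects:** I saw none of them disturbed, but I did not measure them again at the end.

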